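# Unmould the tarts and set them out on the narrow shelf

## Task

Lift the lids off the three tart tins and lay them flat, knob up, on the thin board; a tin may prove empty, and then needs nothing more. Next press each full tin down over a post of the unmoulding stand until it stands on the stand's board, so that the post pushes the tart up out of it on its loose base, and let go. When all the tarts are up, take them off the posts and set them upright on the narrow raised shelf; leave all tins upright, and tip over neither a tart nor the egg cup.

Things in the scene. Friction and masses are not known exactly. Their poses are not given: they have to be found in the camera images.
- tin1: open steel baking ring (loose-base tart tin), 68 mm outside diameter, 34 mm high, wall 2.5 mm, 90 g; at its foot a 3 mm thick flange turns inward and leaves a hole of 54 mm. Origin: centre of its underside, z up. Starts on the worktop, lid on, with its tart inside or empty.
- tart1: firm baked tart fixed on its loose steel base, rigid, 100 g: base disc 60 mm diameter, 4 mm thick; on it the straight-sided tart, 56 mm diameter, top 22 mm above the base's underside. Origin: centre of the base's underside, z up. Starts in tin1, base on the flange 3 mm above the tin's underside, top 9 mm below the rim, no room for fingers beside it. If absent (None), tin1 is empty.
- lid1: loose aluminium lid, 50 g: plug 56 mm diameter, 4 mm deep, under a disc 72 mm diameter, 3 mm thick (4 to 7 mm above the origin), then a thin neck and a black knob, 24 mm diameter, 12 to 28 mm above the origin. Origin: centre of the plug's underside, z up. Starts on tin1, origin 30 mm above the tin's underside.
- tin2: open steel baking ring (loose-base tart tin), 68 mm outside diameter, 34 mm high, wall 2.5 mm, 90 g; at its foot a 3 mm thick flange turns inward and leaves a hole of 54 mm. Origin: centre of its underside, z up. Starts on the worktop, lid on, with its tart inside or empty.
- tart2: firm baked tart fixed on its loose steel base, rigid, 100 g: base disc 60 mm diameter, 4 mm thick; on it the straight-sided tart, 56 mm diameter, top 22 mm above the base's underside. Origin: centre of the base's underside, z up. Starts in tin2, base on the flange 3 mm above the tin's underside, top 9 mm below the rim, no room for fingers beside it. If absent (None), tin2 is empty.
- lid2: loose aluminium lid, 50 g: plug 56 mm diameter, 4 mm deep, under a disc 72 mm diameter, 3 mm thick (4 to 7 mm above the origin), then a thin neck and a black knob, 24 mm diameter, 12 to 28 mm above the origin. Origin: centre of the plug's underside, z up. Starts on tin2, origin 30 mm above the tin's underside.
- tin3: open steel baking ring (loose-base tart tin), 68 mm outside diameter, 34 mm high, wall 2.5 mm, 90 g; at its foot a 3 mm thick flange turns inward and leaves a hole of 54 mm. Origin: centre of its underside, z up. Starts on the worktop, lid on, with its tart inside or empty.
- tart3: firm baked tart fixed on its loose steel base, rigid, 100 g: base disc 60 mm diameter, 4 mm thick; on it the straight-sided tart, 56 mm diameter, top 22 mm above the base's underside. Origin: centre of the base's underside, z up. Starts in tin3, base on the flange 3 mm above the tin's underside, top 9 mm below the rim, no room for fingers beside it. If absent (None), tin3 is empty.
- lid3: loose aluminium lid, 50 g: plug 56 mm diameter, 4 mm deep, under a disc 72 mm diameter, 3 mm thick (4 to 7 mm above the origin), then a thin neck and a black knob, 24 mm diameter, 12 to 28 mm above the origin. Origin: centre of the plug's underside, z up. Starts on tin3, origin 30 mm above the tin's underside.
- stand: unmoulding stand, fixed: wooden board 64 mm (x) by 240 mm (y), 15 mm thick, with three upright posts 42 mm in diameter at y = -90, 0, +90 mm of its frame; their flat tops are 59 mm above the worktop. A tin lowered over a post onto the board leaves its tart standing on the post, base 10 mm above the tin's rim, top 32 mm above it. Origin: centre of its underside, y along the row.
- rack: narrow raised serving shelf, fixed: a dark plank 56 mm wide (x) and 250 mm long (y) on two low trestles, its flat top 60 mm above the worktop. Origin: centre of its underside on the worktop, y along the plank. Behind it, wall cabinets hang from about x = 0.60 m of the world, 0.41 m above the worktop and up: keep the wrist in front of them.
- board: thin pale wooden board for the lids, fixed: 86 mm (x) by 260 mm (y), 8 mm thick. Origin: centre of its underside.
- cup: white egg cup standing among the tins, 49 mm diameter, 50 mm high, loose; not part of the job. Origin: centre of its underside.
There are look-alikes about, which are no part of the job. Leave any red or turquoise look-alike of the lid1 alone.

How it is judged:
By the outcome, as a careful person would: the job done as asked, in the order asked, and still so for the second after the job is handed in, with the robot touching nothing.
Of tart1, tart2, tart3 only 2 to 3 are there at a start; the rules pass over those that are not, and their reading is None.
At some moment in a run one of tin1, tin2, tin3 may be knocked a few centimetres aside while the robot is not near it.
It also fails if it takes over 210 s, if anything falls off the work surface, if the arm or the gripper's body presses on something with over 40 N, if the wrist force passes 120 N, or if a joint passes its speed limit or range.

## Robot

A 7-joint arm with a two-finger parallel gripper is mounted at the origin on a cart in front of the work surface, level with it; the furniture and walls round the work are solid. World frame = base frame: x ahead of the robot, y to its left, z up, the work surface at z = 0. Lengths are in m, angles in rad, forces in N, time in s.
With the tool pointing down it reaches from about 0.4 to 0.875 m from the base axis. Payload 19.3 kg.
Tool frame: the origin (TCP) lies on the mounting face of the last link; the fingertips stand 173 mm ahead of it and the grasp point (between the pads) lies 155 mm ahead of it; z points along the fingers, y is the line along which they close (so a half turn about z gives the same grasp; the last joint's range is limited). The gripper opens to 85 mm and grips with 20 to 120 N. Pads are 22 mm wide; open, the fingers measure 114 mm over their backs; the gripper's body (76 mm by 85 mm) begins 54 mm behind the grasp point. The pads swing forward as they close: fully open they stand 13 mm farther back than shut.
Start: joints at [1.169, 0.521, -0.036, 1.599, 0.021, 1.021, -0.113], TCP at [0.204, -0.591, 0.405] pointing down, gripper open.
Joint ranges: [-2.91, 2.91], [-0.3, 2.13], [-1.5, 1.42], [0.17, 2.43], [-1.26, 4.41], [0.16, 1.93], [-2.52, 2.52]. Speed limits (rad/s): [1.89, 1.89, 2.39, 2.39, 3.01, 3.01, 3.01].

## Interface

Orientations are given as [roll, pitch, yaw] about the fixed x, y, z axes, in that order (R = Rz(yaw) Ry(pitch) Rx(roll)).
In Python, from workcell import bot, vision gives the robot as it stands.
- The arm moves only by the shell command python3 -m creep 'ROWS' [FORCE]. ROWS is JSON, a list that holds one entry, the list of rows, each a list of 7 numbers: the opening, from -1 (shut) to 1 (fully open), then the shift along the tool's x, y, z in cm, then the turn, a rotation vector about the tool's x, y, z in rad. In form: [[[grip, tx, ty, tz, rx, ry, rz], ...]]. A call has 1 to 12 rows; each row shifts and turns the commanded pose from where the row before left it, along the tool's axes as they then stand; what a row does not reach is not made up. A row lasts 1/8 s, in which the tool goes at most 62.5 mm and 10.7 degrees, less where a joint would pass 70% of its speed; a pose out of reach is approached as far as the arm can. A call with a gripper value outside its range is refused whole. The fingers move at their own pace and stop on an object; FORCE is the grip in N (left out, the last holds). Time passes only in rows, so rows that do not move let the fingers close. It gives the time, the measured TCP pose, the force, the opening and the grip force at its end, in the units of the state.
- bot.observe(): the state, without advancing time (a new reading comes with each control period).
- vision.grab_frame(name): name is "scene" or "top" or "wrist"; returns a dict with "image" (420x560x3 uint8, blue, green, red), "depth" (420x560 float32, m along the optical axis (not along the pixel's ray), 0 where there is no reading), "fovy" (degrees; the focal length in pixels is half the picture's height over the tangent of half this angle, whatever the lens; pixels are square), "cx", "cy" (the principal point, pixels), "k1" (the pictures are not rectified: a ray, as slopes to the right and down, at radius r is drawn at 1 + k1 r^2 times it, then the intrinsics apply), "cam_to_world" (4x4, takes a point from camera to world coordinates); the wrist camera has in their place "tool_from_camera" (4x4, takes a point from camera to tool coordinates, whose origin is the TCP and whose axes are the flange's). Camera axes: x right, y down, z forward; pixel columns grow to the right and rows downward; lengths in m; the calibration is good to about 2 mm. A picture is of the moment at which its call begins: read the wrist's pose just before it.
- bot.job_done(): hands the job in; it is judged then, once.
The state is a dict: "clock": time; "qpos": joint angles; "qd": joint speeds; "joint_efforts": joint torques, N m; "position": TCP position; "tool_rot": TCP orientation; "force": force on the tool from outside, world axes, zero at the start; "moment": the same for the moment, N m; "grip_width": finger opening in m; "finger_force": force on a finger pad.
Only numpy, scipy, OpenCV 4.12 (cv2) and the standard library are available. Lean on these libraries where they do the work, as an engineer would, in place of code of your own. Each camera call takes 0.05 s, during which the arm holds its last target. There are 200 camera calls.

## Working session

There is one attempt and no reset: what is moved stays moved. The work goes in short steps, Python scripts to look and compute and a shell command to move; the robot and the scene stay as the last step left them, time stands still between calls to the robot, and variables do not carry over. Pictures are saved under pics/ and viewed, at most 14 in all, crops included, and the job is handed in when it is done.

```bash
mkdir -p pics; ls
cat > h.py <<'E'
import numpy as np, cv2
from workcell import bot, vision
from scipy.spatial.transform import Rotation as R
def tcp():
    s=bot.observe(); T=np.eye(4); T[:3,:3]=R.from_euler('xyz',s['tool_rot']).as_matrix(); T[:3,3]=s['position']; return T
def grab(n):
    T=tcp(); f=vision.grab_frame(n)
    f['T']=np.array(f['cam_to_world']) if 'cam_to_world' in f else T@np.array(f['tool_from_camera'])
    h=f['image'].shape[0]; fl=h/2/np.tan(np.radians(f['fovy'])/2)
    v,u=np.mgrid[:h,:f['image'].shape[1]].astype(float)
    xd=(u-f['cx'])/fl; yd=(v-f['cy'])/fl; rd=np.hypot(xd,yd); r=rd.copy()
    for _ in range(30): r=rd/(1+f['k1']*r*r)
    s=np.where(rd>0,r/np.maximum(rd,1e-9),1)
    f['rays']=np.dstack([xd*s,yd*s,np.ones_like(xd)])@f['T'][:3,:3].T
    f['P']=f['rays']*f['depth'][...,None]+f['T'][:3,3]; f['P'][f['depth']==0]=np.nan
    return f
def plane(f,u,v,z):
    d=f['rays'][int(round(v)),int(round(u))]; o=f['T'][:3,3]; return o+d*(z-o[2])/d[2]
E
python3 - <<'E'
from h import *
s=bot.observe(); print({k:np.round(v,3) for k,v in s.items()})
for n in('top','scene'):
    f=grab(n); cv2.imwrite(f'pics/{n}0.png',f['image']); print(n,f['fovy'],f['k1'],np.round(f['T'],3).tolist())
    np.savez(f'{n}0.npz',P=f['P'],img=f['image'],rays=f['rays'],T=f['T'])
E
```

```text
pics
{'clock': np.float64(0.0), 'qpos': array([ 1.169,  0.522, -0.036,  1.6  ,  0.021,  1.021, -0.113]), 'qd': array([-0.001,  0.001, -0.001, -0.   ,  0.   ,  0.001, -0.001]), 'joint_efforts': array([ 2.0000e-03, -9.2710e+01,  1.9810e+00, -3.6992e+01,  1.8000e-02,
        8.0000e-03,  0.0000e+00]), 'position': array([ 0.204, -0.591,  0.404]), 'tool_rot': array([-3.14 ,  0.   ,  0.332]), 'force': array([-0.308, -0.552,  0.183]), 'moment': array([-0.014, -0.041,  0.05 ]), 'finger_force': np.float64(0.0), 'grip_width': np.float64(0.085)}
top 56.456972438440026 0.03401312651478349 [[-0.001, -0.999, 0.042, 0.392], [-1.0, 0.001, -0.006, -0.21], [0.006, -0.042, -0.999, 1.048], [0.0, 0.0, 0.0, 1.0]]
scene 54.306809869133694 -0.03170683183274762 [[0.587, -0.325, 0.742, -0.393], [-0.81, -0.223, 0.543, -0.834], [-0.012, -0.919, -0.394, 0.508], [0.0, 0.0, 0.0, 1.0]]
```

View pics/top0.png

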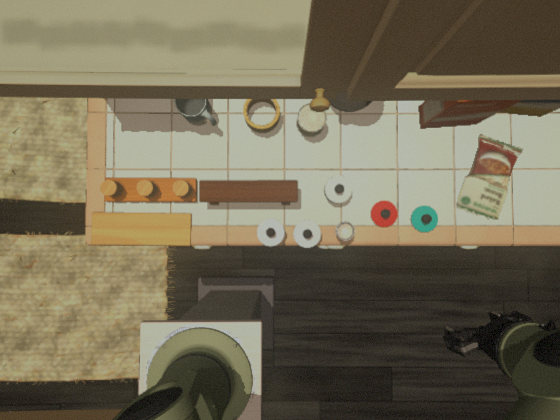

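View pics/scene0.png

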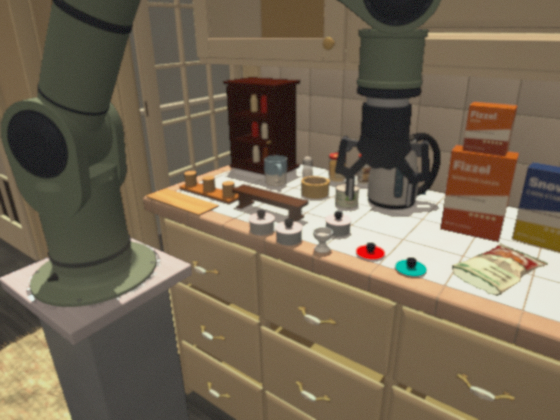

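The top view shows knobs at (270,233), (307,234), (339,189), the egg cup at (345,231), the red/turquoise decoys at (384,213)/(425,218), the stand posts at (109/145/181,188), the rack at (248,192) and the board at (141,228).

```bash
cat > m.py <<'E'
from h import *
d=np.load('top0.npz'); P=d['P'];img=d['img'];rays=d['rays'];o=d['T'][:3,3]
z=P[...,2]; v,u=np.mgrid[:420,:560]
def rep(n,m):
    q=P[m]; print(n,m.sum(),'med',np.round(np.nanmedian(q,0),4),'lo',np.round(np.nanpercentile(q,3,axis=0),4),'hi',np.round(np.nanpercentile(q,97,axis=0),4))
def near(c,r): return np.hypot(u-c[0],v-c[1])<r
g=img.max(2)
for c in [(270,233),(307,234),(339,189),(384,213),(425,218)]:
    m=near(c,11)&(g<70); cy,cx=np.mean(v[m]),np.mean(u[m]); rep(f'knob {c} px {cx:.1f},{cy:.1f}',m)
    zt=np.nanmedian(P[m][:,2]); r=rays[int(round(cy)),int(round(cx))]; print('   ray',o+r*(zt-o[2])/r[2])
    rep('   disc',near(c,16)&(z>zt-.03)&(z<zt-.012))
for c in [(109,188),(145,188),(181,188)]: rep(f'post',near(c,12)&(z>.045))
rep('cup',near((345,231),12)&(z>.035))
x,y=P[...,0],P[...,1]
m=(u>195)&(u<302)&(v>175)&(v<210)&(z>.045); rep('rack',m); print(cv2.minAreaRect(P[m][:,:2].astype(np.float32)))
m=(u>88)&(u<195)&(v>208)&(v<248)&(img[...,0]<110)&(z>0.003)&(z<.015); rep('board',m); print(cv2.minAreaRect(P[m][:,:2].astype(np.float32)))
m=(u>98)&(u<200)&(v>172)&(v<206)&(z>.011)&(z<.02)&(img[...,0]<90); rep('standboard',m);print(cv2.minAreaRect(P[m][:,:2].astype(np.float32)))
E
python3 m.py
```

```text
knob (270, 233) px 272.0,231.9 8 med [ 0.3827 -0.1897  0.0581] lo [ 0.3794 -0.1911  0.0541] hi [ 0.391  -0.1834  0.0615]
   ray [ 0.38398229 -0.18851018  0.05812666]
   disc 535 med [ 0.3838 -0.1829  0.0375] lo [ 0.3529 -0.2139  0.0338] hi [ 0.4148 -0.152   0.0404]
knob (307, 234) px 309.0,233.8 8 med [ 0.3789 -0.2833  0.0584] lo [ 0.3743 -0.2848  0.0547] hi [ 0.3859 -0.274   0.0608]
   ray [ 0.37884426 -0.28201172  0.05841364]
   disc 528 med [ 0.3786 -0.2757  0.0371] lo [ 0.3477 -0.3069  0.0337] hi [ 0.4096 -0.2449  0.0408]
knob (339, 189) px nan,nan 0 med [nan nan nan] lo [nan nan nan] hi [nan nan nan]
  return _methods._mean(a, axis=axis, dtype=dtype,
  ret = ret.dtype.type(ret / rcount)
  return np.nanmean(a, axis, out=out, keepdims=keepdims)
  return np.nanmean(a, axis, out=out, keepdims=keepdims)
Traceback (most recent call last):
  File "m.py", line 10, in <module>
    zt=np.nanmedian(P[m][:,2]); r=rays[int(round(cy)),int(round(cx))]; print('   ray',o+r*(zt-o[2])/r[2])
                                           ~~~~~^^^^
ValueError: cannot convert float NaN to integer
```

```bash
sed -i "s/^    m=near(c,11).*$/    q=near(c,13); zz=np.nanpercentile(z[q],97); m=q\&(z>zz-.010); cy,cx=np.mean(v[m]),np.mean(u[m]); rep(f'knob {c} px {cx:.1f},{cy:.1f}',m)/; s/near(c,16)/near(c,20)/" m.py; sed -i '/zt=np.nanm/s/; r=rays.*//' m.py; python3 m.py 2>&1
```

```text
knob (270, 233) px 269.8,232.4 69 med [ 0.3839 -0.1834  0.0575] lo [ 0.3739 -0.1935  0.0544] hi [ 0.394  -0.1733  0.0617]
   disc 535 med [ 0.3838 -0.1829  0.0375] lo [ 0.3529 -0.2139  0.0338] hi [ 0.4148 -0.152   0.0404]
knob (307, 234) px 306.9,233.9 67 med [ 0.3789 -0.277   0.0582] lo [ 0.3687 -0.2871  0.0553] hi [ 0.3889 -0.2668  0.061 ]
   disc 528 med [ 0.3786 -0.2757  0.0371] lo [ 0.3477 -0.3069  0.0337] hi [ 0.4096 -0.2449  0.0408]
knob (339, 189) px 338.7,188.6 70 med [ 0.4935 -0.3585  0.0572] lo [ 0.4834 -0.3689  0.0519] hi [ 0.5035 -0.3485  0.0613]
   disc 519 med [ 0.4927 -0.3569  0.0369] lo [ 0.4637 -0.3902  0.0339] hi [ 0.5262 -0.3279  0.0404]
knob (384, 213) px 385.6,213.6 69 med [ 0.4307 -0.4848  0.0274] lo [ 0.4225 -0.4957  0.0204] hi [ 0.441  -0.4746  0.0319]
   disc 1054 med [ 0.4339 -0.4836  0.0027] lo [ 0.3886 -0.5331 -0.0024] hi [ 0.4799 -0.4419  0.0097]
knob (425, 218) px 426.4,218.7 70 med [ 0.4174 -0.5903  0.0266] lo [ 0.4072 -0.601   0.0209] hi [ 0.4278 -0.5811  0.0306]
   disc 1108 med [ 0.4207 -0.5941  0.0017] lo [ 0.3753 -0.6425 -0.0029] hi [ 0.4662 -0.55
[... 273 characters left out ...]
2]
cup 135 med [ 0.3888 -0.3792  0.0443] lo [ 0.3634 -0.3955  0.0352] hi [ 0.4092 -0.3517  0.052 ]
rack 2151 med [ 0.4855 -0.1276  0.0602] lo [ 0.4601 -0.243   0.0566] hi [ 0.5131 -0.0104  0.0634]
((0.4874250292778015, -0.126336008310318), (0.24623872339725494, 0.05563841387629509), 89.89775085449219)
board 3198 med [0.3922 0.1579 0.0086] lo [0.3526 0.0355 0.005 ] hi [0.4318 0.2799 0.0125]
((0.39617079496383667, 0.15790003538131714), (0.2767024636268616, 0.09251746535301208), 88.60195922851562)
standboard 1285 med [0.4892 0.1217 0.0158] lo [0.4657 0.0185 0.0121] hi [0.5262 0.2366 0.0191]
((0.49620693922042847, 0.1334156095981598), (0.24037350714206696, 0.0628306120634079), 89.14114379882812)
```

Tins sit at A (0.384,-0.183), B (0.379,-0.2765) and C (0.4935,-0.358); the heights match the given sizes. I'll turn the tool to yaw π/2, which makes tool x = +y, tool y = +x and tool z = down.

```bash
python3 -m creep '[[[-0.2,0,0,0,0,0,-0.155],[-0.2,0,0,0,0,0,-0.155],[-0.2,0,0,0,0,0,-0.155],[-0.2,0,0,0,0,0,-0.155],[-0.2,0,0,0,0,0,-0.155],[-0.2,0,0,0,0,0,-0.155],[-0.2,0,0,0,0,0,-0.155],[-0.2,0,0,0,0,0,-0.154],[-0.2,0,0,2,0,0,0],[-0.2,0,0,2,0,0,0]]]' 40
```

```text
clock: 1.35
position: [0.2034, -0.5909, 0.364]
tool_rot: [-3.142, -0.0, 1.571]
force: [0.2, -0.2, -0.1]
grip_width: 0.0343
finger_force: 0.0
```

```bash
python3 -m creep '[[[0.1,3.3,4.14,0,0,0,0],[0.1,3.33,4.14,0,0,0,0],[0.1,3.33,4.15,0,0,0,0],[0.1,3.33,4.15,0,0,0,0],[0.1,3.33,4.14,0,0,0,0],[0.1,3.33,4.14,0,0,0,0],[0.1,3.33,4.14,0,0,0,0],[0.1,0,0,3,0,0,0],[0.1,0,0,3,0,0,0],[0.1,0,0,3,0,0,0],[0.1,0,0,0,0,0,0]]]'
python3 - <<'E'
from h import *
f=grab('wrist'); cv2.imwrite('pics/w1.png',f['image']); print(np.round(tcp()[:3,3],4)); print(np.round(f['T'],3).tolist())
z=f['P'][...,2]; 
for lo,hi in((.05,.065),(.033,.041)):
    m=(z>lo)&(z<hi)&(np.hypot(f['P'][...,0]-.4935,f['P'][...,1]+.358)<.05); q=f['P'][m]
    if len(q): print(lo,len(q),np.median(q,0),q.min(0),q.max(0))
E
```

```text
clock: 2.72
position: [0.493, -0.3577, 0.2728]
tool_rot: [-3.138, -0.002, 1.571]
force: [-0.4, -0.2, 0.9]
grip_width: 0.047
finger_force: 0.0
[ 0.4935 -0.358   0.2744]
[[1.0, 0.002, -0.003, 0.494], [0.001, -0.963, -0.268, -0.288], [-0.003, 0.268, -0.963, 0.243], [0.0, 0.0, 0.0, 1.0]]
0.05 1051 [ 0.49835754 -0.35650178  0.05873286] [ 0.48663868 -0.36965783  0.05003533] [ 0.51004101 -0.3464426   0.06094334]
0.033 6466 [ 0.49831517 -0.35320487  0.03799911] [ 0.46314733 -0.39395911  0.03574163] [ 0.53420561 -0.32275542  0.04037466]
```

View pics/w1.png

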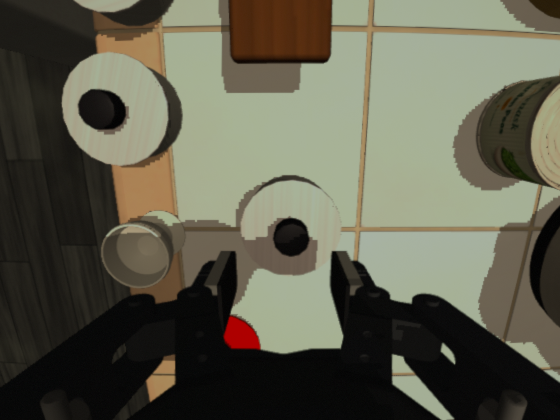

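The wrist view shows the lid on tin C with its knob at (291,237), about 4 mm to +x of the finger midpoint; the cup is at (137,250). I'll correct that and grip.

```bash
python3 -m creep '[[[0.1,0,0.37,1.5,0,0,0],[0.1,0,0,2.5,0,0,0],[0.1,0,0,1.9,0,0,0],[0.1,0,0,0,0,0,0],[-1,0,0,0,0,0,0],[-1,0,0,0,0,0,0],[-1,0,0,0,0,0,0],[-1,0,0,0,0,0,0]]]' 40; python3 -m creep '[[[-1,0,0,-1,0,0,0],[-1,0,0,-3,0,0,0],[-1,0,0,-4,0,0,0],[-1,0,0,0,0,0,0]]]'
```

```text
clock: 3.78
position: [0.4976, -0.3583, 0.2167]
tool_rot: [3.14, 0.001, 1.571]
force: [-0.6, 1.2, 7.6]
grip_width: 0.0219
finger_force: 39.2
clock: 4.28
position: [0.4979, -0.3586, 0.2992]
tool_rot: [3.137, 0.003, 1.57]
force: [-0.1, -0.8, -1.3]
grip_width: 0.0215
finger_force: 39.3
```

```bash
python3 -m creep '[[[-1,5,-0.85,0,0,0,0],[-1,5,-0.85,0,0,0,0],[-1,5,-0.85,0,0,0,0],[-1,5,-0.85,0,0,0,0],[-1,5,-0.85,0,0,0,0],[-1,5,-0.85,0,0,0,0],[-1,5,-0.85,0,0,0,0],[-1,5,-0.85,0,0,0,0],[-1,5,-0.85,0,0,0,0],[-1,5,-0.85,0,0,0,0],[-1,5,-0.85,0,0,0,0],[-1,5,-0.95,0,0,0,0]]]'; python3 -m creep '[[[-1,0,0,0,0,0,0],[-1,0,0,0,0,0,0]]]'
python3 - <<'E'
from h import *
f=grab('wrist'); cv2.imwrite('pics/w2.png',f['image']); print(np.round(bot.observe()['qpos'],2))
P=f['P'];z=P[...,2];g=f['image'].astype(int)
m=(z>.004)&(z<.013)&(g[...,2]-g[...,0]>60)
q=P[m];print(len(q),np.percentile(q,[1,50,99],axis=0))
T=tcp();p=np.linalg.inv(T)@np.c_[P.reshape(-1,3),np.ones(420*560)].T
E
```

```text
clock: 5.78
position: [0.3937, 0.2434, 0.2956]
tool_rot: [3.142, 0.0, 1.571]
force: [0.5, -1.1, -0.0]
grip_width: 0.0224
finger_force: 39.3
clock: 6.02
position: [0.3942, 0.2414, 0.2955]
tool_rot: [-3.141, 0.001, 1.571]
force: [-0.0, -1.4, -0.3]
grip_width: 0.022
finger_force: 39.3
[-0.36  0.46 -0.4   2.1   0.3   0.64 -0.97]
7129 [[0.35586529 0.09440272 0.00634427]
 [0.39814713 0.25987066 0.00888231]
 [0.48909364 0.2890966  0.01246835]]
```

View pics/w2.png

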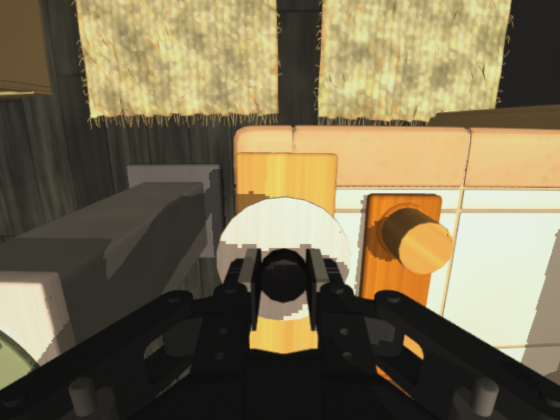

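Wrist view: the lid is held level over the board end (edges at u≈236–338) and the post is at (418,240). Setting it down.

```bash
python3 -m creep '[[[-1,0,0.3,4,0,0,0],[-1,0,0,4,0,0,0],[-1,0,0,1.5,0,0,0],[-1,0,0,0.5,0,0,0],[-1,0,0,0,0,0,0],[-0.1,0,0,0,0,0,0],[-0.1,0,0,0,0,0,0],[-0.1,0,0,0,0,0,0],[-0.1,0,0,-2,0,0,0],[-0.1,0,0,-4,0,0,0],[-0.1,0,0,-4,0,0,0]]]'
```

```text
clock: 7.45
position: [0.3971, 0.2418, 0.2969]
tool_rot: [-3.141, 0.0, 1.571]
force: [0.3, 0.2, 1.1]
grip_width: 0.0384
finger_force: 0.0
```

```bash
cat > see.py <<'E'
from h import *
import sys
# see.py cam x y zlo zhi [r]
c=sys.argv[1]; x,y,lo,hi=map(float,sys.argv[2:6]); r=float(sys.argv[6]) if len(sys.argv)>6 else .05
f=grab(c); P=f['P']; m=(P[...,2]>lo)&(P[...,2]<hi)&(np.hypot(P[...,0]-x,P[...,1]-y)<r)
q=P[m]; print('tcp',np.round(tcp()[:3,3],4),len(q))
if len(q):
    print(np.round(np.percentile(q,[1,50,99],axis=0),4)); print('circle',cv2.minEnclosingCircle(q[:,:2].astype(np.float32)))
if len(sys.argv)>7: cv2.imwrite(f'pics/{sys.argv[7]}.png',f['image'])
E
python3 see.py top .384 -.183 .05 .066; python3 see.py top .379 -.2765 .05 .066; python3 see.py top .396 .242 .025 .045
```

```text
tcp [0.3978 0.2425 0.3011] 69
[[ 0.3713 -0.1936  0.0543]
 [ 0.3839 -0.1834  0.0578]
 [ 0.3941 -0.1733  0.062 ]]
circle ((0.3827667534351349, -0.18315522372722626), 0.011756391264498234)
tcp [0.3979 0.2423 0.2991] 67
[[ 0.3687 -0.2872  0.0545]
 [ 0.3789 -0.2768  0.0579]
 [ 0.3889 -0.2669  0.0621]]
circle ((0.3788105845451355, -0.27712589502334595), 0.011398372240364552)
tcp [0.3977 0.2419 0.2974] 75
[[0.3846 0.2296 0.0261]
 [0.3948 0.2386 0.0359]
 [0.4051 0.2507 0.0409]]
circle ((0.39514610171318054, 0.24116694927215576), 0.012111044488847256)
```

```bash
python3 -m creep '[[[0.1,-5,0,0,0,0,0],[0.1,-5,0,0,0,0,0],[0.1,-5,0,0,0,0,0],[0.1,-5,0,0,0,0,0],[0.1,-5,0,0,0,0,0],[0.1,-5,0,0,0,0,0],[0.1,-5,0,0,0,0,0],[0.1,-5,-0.5,0,0,0,0],[0.1,-2.5,-0.5,2,0,0,0],[0.1,0,0,2,0,0,0],[0.1,0,0,0,0,0,0]]]'; python3 see.py wrist .387 -.183 .05 .065
```

```text
clock: 8.98
position: [0.3867, -0.1829, 0.2543]
tool_rot: [-3.139, -0.001, 1.571]
force: [1.2, 0.0, 0.1]
grip_width: 0.0472
finger_force: 0.0
tcp [ 0.3871 -0.1828  0.2552] 1274
[[ 0.3758 -0.1925  0.0507]
 [ 0.3869 -0.1804  0.0587]
 [ 0.3977 -0.1709  0.0601]]
circle ((0.3863871693611145, -0.1823393851518631), 0.012330322526395321)
```

```bash
python3 -m creep '[[[0.1,0,0,2,0,0,0],[0.1,0,0,1.8,0,0,0],[0.1,0,0,0,0,0,0],[-1,0,0,0,0,0,0],[-1,0,0,0,0,0,0],[-1,0,0,0,0,0,0],[-1,0,0,0,0,0,0]]]' 40; python3 -m creep '[[[-1,0,0,-1,0,0,0],[-1,0,0,-3,0,0,0],[-1,0,0,-4,0,0,0],[-1,5,0.2,0,0,0,0],[-1,5,0.2,0,0,0,0],[-1,5,0.2,0,0,0,0],[-1,5,0.2,0,0,0,0],[-1,5,0.1,0,0,0,0],[-1,5,0.1,0,0,0,0],[-1,4.3,0.1,0,0,0,0],[-1,0,0,0,0,0,0]]]'
```

```text
clock: 9.9
position: [0.3875, -0.1831, 0.2187]
tool_rot: [3.14, 0.001, 1.571]
force: [-1.3, 2.8, 8.2]
grip_width: 0.0222
finger_force: 38.7
clock: 11.28
position: [0.398, 0.1627, 0.2987]
tool_rot: [3.14, -0.002, 1.575]
force: [0.2, -1.0, -0.3]
grip_width: 0.0216
finger_force: 39.3
```

```bash
python3 -m creep '[[[-1,0,0,4,0,0,0],[-1,0,0,4,0,0,0],[-1,0,0,1.5,0,0,0],[-1,0,0,0.6,0,0,0],[-1,0,0,0,0,0,0],[-0.1,0,0,0,0,0,0],[-0.1,0,0,0,0,0,0],[-0.1,0,0,0,0,0,0],[-0.1,0,0,-2,0,0,0],[-0.1,0,0,-4,0,0,0],[-0.1,0,0,-4,0,0,0]]]'; python3 see.py top .396 .162 .025 .045;python3 see.py top .379 -.2765 .05 .066
```

```text
clock: 12.65
position: [0.3981, 0.1599, 0.2979]
tool_rot: [-3.141, 0.0, 1.571]
force: [1.1, -1.0, -0.8]
grip_width: 0.0384
finger_force: 0.0
tcp [0.3988 0.1604 0.3019] 73
[[0.3869 0.1461 0.0263]
 [0.3972 0.1556 0.0364]
 [0.4075 0.1671 0.0406]]
circle ((0.3958297073841095, 0.1573254019021988), 0.011980910785496235)
tcp [0.399  0.1601 0.2999] 66
[[ 0.3687 -0.2871  0.0542]
 [ 0.3789 -0.277   0.0578]
 [ 0.3889 -0.2668  0.062 ]]
circle ((0.3788691759109497, -0.27708330750465393), 0.011450200341641903)
```

```bash
python3 -m creep '[[[0.1,-5,0,0,0,0,0],[0.1,-5,0,0,0,0,0],[0.1,-5,0,0,0,0,0],[0.1,-5,0,0,0,0,0],[0.1,-5,0,0,0,0,0],[0.1,-5,-0.3,0,0,0,0],[0.1,-5,-0.3,0,0,0,0],[0.1,-5,-0.5,0,0,0,0],[0.1,-3.7,-0.6,2,0,0,0],[0.1,0,0,2.5,0,0,0],[0.1,0,0,0,0,0,0]]]'; python3 see.py wrist .3815 -.277 .05 .065
```

```text
clock: 14.12
position: [0.3807, -0.2769, 0.2503]
tool_rot: [-3.139, -0.002, 1.571]
force: [0.7, -0.2, 1.0]
grip_width: 0.0469
finger_force: 0.0
tcp [ 0.3812 -0.2767  0.2514] 1337
[[ 0.372  -0.287   0.0508]
 [ 0.3828 -0.2745  0.0587]
 [ 0.3941 -0.2651  0.0602]]
circle ((0.3831009566783905, -0.2762884497642517), 0.012068684212863445)
```

Now grip and carry to (0.397, 0.078).

```bash
python3 -m creep '[[[0.1,0,0.1,2,0,0,0],[0.1,0,0,1.4,0,0,0],[0.1,0,0,0,0,0,0],[-1,0,0,0,0,0,0],[-1,0,0,0,0,0,0],[-1,0,0,0,0,0,0],[-1,0,0,0,0,0,0]]]' 40; python3 -m creep '[[[-1,0,0,-1,0,0,0],[-1,0,0,-3,0,0,0],[-1,0,0,-4,0,0,0],[-1,5,0.2,0,0,0,0],[-1,5,0.2,0,0,0,0],[-1,5,0.2,0,0,0,0],[-1,5,0.2,0,0,0,0],[-1,5,0.2,0,0,0,0],[-1,5,0.3,0,0,0,0],[-1,5.4,0.4,0,0,0,0],[-1,0,0,0,0,0,0]]]'
```

```text
clock: 15.05
position: [0.3825, -0.2771, 0.2185]
tool_rot: [3.141, 0.001, 1.571]
force: [-0.4, 1.7, 6.1]
grip_width: 0.0222
finger_force: 38.8
clock: 16.42
position: [0.3993, 0.0806, 0.2986]
tool_rot: [3.14, -0.001, 1.577]
force: [0.1, -0.4, -0.8]
grip_width: 0.022
finger_force: 39.3
```

```bash
python3 -m creep '[[[-1,0,0,4,0,0,0],[-1,0,0,4,0,0,0],[-1,0,0,1.5,0,0,0],[-1,0,0,0.6,0,0,0],[-1,0,0,0,0,0,0],[-0.1,0,0,0,0,0,0],[-0.1,0,0,0,0,0,0],[-0.1,0,0,0,0,0,0],[-0.1,0,0,-2,0,0,0],[-0.1,0,0,-4,0,0,0],[-0.1,0,0,-4,0,0,0]]]'
python3 - <<'E'
from h import *
f=grab('top'); cv2.imwrite('pics/top1.png',cv2.resize(f['image'][150:260,90:450],None,fx=2.2,fy=2.2,interpolation=cv2.INTER_CUBIC))
P=f['P']
for c in[(.384,-.183),(.379,-.277),(.4935,-.358)]:
    d=np.hypot(P[...,0]-c[0],P[...,1]-c[1]); q=P[(d<.05)&(P[...,2]>.026)&(P[...,2]<.045)]; print('rim',cv2.minEnclosingCircle(q[:,:2].astype(np.float32)),'inside z',np.nanmedian(P[d<.02][:,2]))
for c in[(.396,.242),(.396,.158),(.396,.078)]:
    d=np.hypot(P[...,0]-c[0],P[...,1]-c[1]);print('disc z',np.nanmedian(P[(d<.034)&(d>.018)][:,2]))
E
```

```text
clock: 17.8
position: [0.399, 0.0769, 0.2979]
tool_rot: [-3.141, -0.0, 1.571]
force: [1.0, -0.3, 1.4]
grip_width: 0.0388
finger_force: 0.0
rim ((0.3827502727508545, -0.1825302094221115), 0.033938825130462646) inside z 0.025675849859115973
rim ((0.3789437413215637, -0.2766960859298706), 0.03383513540029526) inside z 0.025735846286530473
rim ((0.4943534731864929, -0.35862746834754944), 0.03397217020392418) inside z 0.02505071988113361
disc z nan
disc z 0.49308646174346416
disc z 0.5219763680025042
  return np.nanmean(a, axis, out=out, keepdims=keepdims)
```

View pics/top1.png

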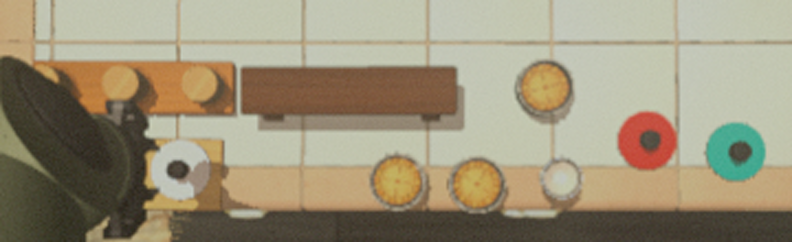

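The top view shows three full tins (tarts visible at (398,182), (477,185), (545,88)), the egg cup upright, and a lid at (178,170) on the board. Next I fetch tin A.

```bash
python3 -m creep '[[[0.1,-5,0,0,0,0,0],[0.1,-5,-0.3,0,0,0,0],[1,-5,-0.3,0,0,0,0],[1,-5,-0.3,0,0,0,0],[1,-4,-0.4,0,0,0,0],[1,-2,0,2,0,0,0],[1,0,0,2,0,0,0],[1,0,0,0,0,0,0]]]'; python3 see.py wrist .386 -.183 .028 .040; python3 see.py top .384 -.183 .026 .045
```

```text
clock: 18.85
position: [0.3859, -0.183, 0.256]
tool_rot: [-3.14, -0.001, 1.571]
force: [0.2, 0.6, 1.4]
grip_width: 0.0856
finger_force: 0.0
tcp [ 0.3862 -0.1829  0.2567] 2015
[[ 0.354  -0.2154  0.028 ]
 [ 0.3869 -0.1863  0.0341]
 [ 0.4195 -0.1491  0.0362]]
circle ((0.38689687848091125, -0.18258875608444214), 0.03424599766731262)
tcp [ 0.3864 -0.1828  0.2572] 0
```

```bash
python3 -m creep '[[[1,0,0,3,0,0,0],[1,0,0,3,0,0,0],[1,0,0,1.9,0,0,0],[1,0,0,0,0,0,0],[-1,0,0,0,0,0,0],[-1,0,0,0,0,0,0],[-1,0,0,0,0,0,0],[-1,0,0,0,0,0,0]]]' 60; python3 -m creep '[[[-1,0,0,-1,0,0,0],[-1,0,0,-3,0,0,0],[-1,0,0,-4,0,0,0],[-1,0,0,-4,0,0,0],[-1,0,0,0,0,0,0]]]'
```

```text
clock: 19.95
position: [0.3866, -0.1832, 0.179]
tool_rot: [3.14, 0.001, 1.571]
force: [-2.2, 2.4, 11.7]
grip_width: 0.0651
finger_force: 63.7
clock: 20.58
position: [0.3866, -0.1835, 0.3008]
tool_rot: [3.137, 0.003, 1.57]
force: [-0.8, -0.2, -1.2]
grip_width: 0.0651
finger_force: 69.2
```

```bash
python3 -m creep '[[[-1,4.5,2,0,0,0,0],[-1,4.5,2,0,0,0,0],[-1,4.5,2,0,0,0,0],[-1,4.5,2,0,0,0,0],[-1,4.5,2,0,0,0,0],[-1,4.5,1.3,0,0,0,0],[-1,0,0,0,0,0,0],[-1,0,0,0,0,0,0]]]'; python3 see.py wrist .499 .2215 .052 .064 .05 w3; python3 see.py wrist .499 .131 .052 .064
```

```text
clock: 21.58
position: [0.4989, 0.0865, 0.2974]
tool_rot: [-3.141, 0.001, 1.571]
force: [-0.5, -0.6, -1.2]
grip_width: 0.0649
finger_force: 69.6
tcp [0.499  0.086  0.2974] 2799
[[0.4799 0.2045 0.0533]
 [0.4994 0.2189 0.0599]
 [0.519  0.2303 0.0617]]
circle ((0.4994097948074341, 0.2242378294467926), 0.02094089612364769)
tcp [0.4991 0.0858 0.2976] 2959
[[0.4801 0.1158 0.0581]
 [0.4996 0.1355 0.0599]
 [0.5186 0.1543 0.0614]]
circle ((0.4995594322681427, 0.13482560217380524), 0.021136408671736717)
```

View pics/w3.png

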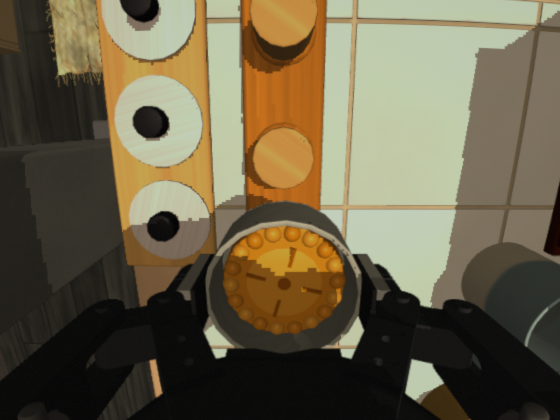

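The wrist view shows tin and tart held level, post tops at (284,155) and (284,15), and all three lids flat on the board.

```bash
python3 -m creep '[[[-1,4.5,0,0,0,0,0],[-1,4.5,0,0,0,0,0],[-1,4.75,0.05,0,0,0,0],[-1,0,0,0,0,0,0],[-1,0,0,3,0,0,0],[-1,0,0,2,0,0,0],[-1,0,0,0,0,0,0]]]'; python3 -m creep '[[[-1,0,0,1,0,0,0],[-1,0,0,1,0,0,0],[-1,0,0,1,0,0,0],[-1,0,0,1,0,0,0],[-1,0,0,0.9,0,0,0],[-1,0,0,0,0,0,0]]]'
```

```text
clock: 22.55
position: [0.4996, 0.2229, 0.2467]
tool_rot: [-3.139, 0.002, 1.569]
force: [0.1, -0.9, -0.6]
grip_width: 0.0649
finger_force: 69.6
clock: 23.3
position: [0.4996, 0.2244, 0.198]
tool_rot: [-3.141, 0.0, 1.571]
force: [0.6, -0.5, -1.3]
grip_width: 0.065
finger_force: 69.6
```

```bash
python3 -m creep '[[[-1,0,0,0.3,0,0,0],[-1,0,0,0.2,0,0,0],[-1,0,0,0,0,0,0],[-1,0,0,0,0,0,0]]]'
```

```text
clock: 23.8
position: [0.4999, 0.2244, 0.1941]
tool_rot: [3.141, -0.0, 1.571]
force: [-2.7, -0.6, 5.0]
grip_width: 0.0651
finger_force: 70.7
```

```bash
python3 -m creep '[[[1,0,0,0,0,0,0],[1,0,0,0,0,0,0],[1,0,0,0,0,0,0],[1,0,0,-1,0,0,0],[1,0,0,-3,0,0,0],[1,0,0,-4,0,0,0],[1,0,0,-2,0,0,0],[1,-5,0,0,0,0,0],[1,-5,0,0,0,0,0],[1,-5,-1,0,0,0,0]]]'; python3 -m creep '[[[1,-5,-1.5,0,0,0,0],[1,-5,-1.5,0,0,0,0],[1,-5,-1.5,0,0,0,0],[1,-5,-1.5,0,0,0,0],[1,-5,-1.5,0,0,0,0],[1,-5,-1.5,0,0,0,0],[1,-5,-1.7,0,0,0,0],[1,0,0,2,0,0,0],[1,0,0,2,0,0,0],[1,0,0,0,0,0,0]]]';python3 see.py wrist .382 -.277 .028 .040; python3 see.py top .4965 .2215 .07 .092; python3 see.py top .4965 .2215 .042 .055
```

```text
clock: 25.05
position: [0.4898, 0.0728, 0.2944]
tool_rot: [3.141, -0.0, 1.571]
force: [0.4, -0.1, -0.5]
grip_width: 0.0855
finger_force: 0.0
clock: 26.3
position: [0.3825, -0.2755, 0.2534]
tool_rot: [-3.14, -0.001, 1.571]
force: [0.1, 0.6, 0.5]
grip_width: 0.0853
finger_force: 0.0
tcp [ 0.3829 -0.2755  0.2541] 2055
[[ 0.3501 -0.3093  0.028 ]
 [ 0.3831 -0.2811  0.0341]
 [ 0.4159 -0.2432  0.0362]]
circle ((0.38309791684150696, -0.27665966749191284), 0.03427901864051819)
tcp [ 0.383  -0.2755  0.2545] 432
[[0.4732 0.1977 0.0723]
 [0.4986 0.2214 0.0822]
 [0.5247 0.2484 0.0871]]
circle ((0.49862754344940186, 0.22344361245632172), 0.028096573427319527)
tcp [ 0.3831 -0.2756  0.2546] 85
[[0.4661 0.1908 0.0421]
 [0.4918 0.2028 0.0488]
 [0.5322 0.2422 0.053 ]]
circle ((0.49938076734542847, 0.22303128242492676), 0.033649712800979614)
```

Tart at z≈0.082 and tin rim at 0.049, so tin A is unmoulded. Tin B is next.

```bash
python3 -m creep '[[[1,-0.12,0,3,0,0,0],[1,0,0,3,0,0,0],[1,0,0,1.6,0,0,0],[1,0,0,0,0,0,0],[-1,0,0,0,0,0,0],[-1,0,0,0,0,0,0],[-1,0,0,0,0,0,0],[-1,0,0,0,0,0,0]]]' 60; python3 -m creep '[[[-1,0,0,-1,0,0,0],[-1,0,0,-3,0,0,0],[-1,0,0,-4,0,0,0],[-1,0,0,-4,0,0,0],[-1,4.5,1.5,0,0,0,0],[-1,4.5,1.5,0,0,0,0],[-1,4.5,1.5,0,0,0,0],[-1,4.5,1.5,0,0,0,0],[-1,4.5,1.5,0,0,0,0],[-1,4.5,1.5,0,0,0,0],[-1,4.5,1.5,0,0,0,0]]]'
```

```text
clock: 27.45
position: [0.383, -0.2769, 0.1793]
tool_rot: [3.14, 0.001, 1.57]
force: [-3.9, 4.5, 21.0]
grip_width: 0.0671
finger_force: 61.1
clock: 28.82
position: [0.488, 0.0396, 0.2988]
tool_rot: [3.141, 0.0, 1.571]
force: [1.1, -0.9, -2.3]
grip_width: 0.0665
finger_force: 69.2
```

```bash
python3 -m creep '[[[-1,4.7,0.6,0,0,0,0],[-1,4.8,0.55,0,0,0,0],[-1,0,0,0,0,0,0],[-1,0,0,3,0,0,0],[-1,0,0,2,0,0,0],[-1,0,0,0,0,0,0]]]'; python3 -m creep '[[[-1,0,0,1,0,0,0],[-1,0,0,1,0,0,0],[-1,0,0,1,0,0,0],[-1,0,0,1,0,0,0],[-1,0,0,1,0,0,0],[-1,0,0,0.3,0,0,0],[-1,0,0,0.1,0,0,0],[-1,0,0,0,0,0,0],[-1,0,0,0,0,0,0]]]'
```

```text
clock: 29.58
position: [0.499, 0.1324, 0.2474]
tool_rot: [-3.14, 0.001, 1.57]
force: [0.0, -0.8, -1.5]
grip_width: 0.0664
finger_force: 69.3
clock: 30.7
position: [0.4989, 0.1332, 0.1944]
tool_rot: [-3.141, 0.001, 1.571]
force: [-9.2, -1.8, 23.5]
grip_width: 0.0666
finger_force: 71.8
```

```bash
python3 -m creep '[[[1,0,0,0,0,0,0],[1,0,0,0,0,0,0],[1,0,0,0,0,0,0],[1,0,0,-1,0,0,0],[1,0,0,-3,0,0,0],[1,0,0,-4,0,0,0],[1,0,0,-2,0,0,0],[1,-5,0,0,0,0,0],[1,-5,0,0,0,0,0],[1,-5,0,0,0,0,0]]]'; python3 -m creep '[[[1,-5,0,0,0,0,0],[1,-5,0,0,0,0,0],[1,-5,0,0,0,0,0],[1,-5,0,0,0,0,0],[1,-5,0,0,0,0,0],[1,-5,0,0,0,0,0],[1,-4.2,-0.15,0,0,0,0],[1,0,0,2,0,0,0],[1,0,0,2,0,0,0],[1,0,0,0,0,0,0]]]';python3 see.py wrist .4975 -.3585 .028 .040; python3 see.py top .4965 .131 .07 .092; python3 see.py top .4965 .131 .042 .055
```

```text
clock: 31.95
position: [0.4991, -0.0183, 0.2944]
tool_rot: [3.141, 0.0, 1.571]
force: [0.8, -0.1, -0.2]
grip_width: 0.0854
finger_force: 0.0
clock: 33.2
position: [0.4977, -0.3573, 0.2521]
tool_rot: [-3.139, -0.002, 1.573]
force: [-0.2, 0.9, 0.5]
grip_width: 0.0856
finger_force: 0.0
tcp [ 0.498  -0.3576  0.2532] 2102
[[ 0.4659 -0.3911  0.028 ]
 [ 0.4986 -0.3627  0.034 ]
 [ 0.5314 -0.3249  0.0361]]
circle ((0.4986110329627991, -0.358429878950119), 0.034323569387197495)
tcp [ 0.4982 -0.3578  0.2539] 424
[[0.473  0.1049 0.0712]
 [0.4979 0.1297 0.0818]
 [0.5246 0.1573 0.0864]]
circle ((0.4987097978591919, 0.13165828585624695), 0.027944669127464294)
tcp [ 0.4983 -0.3581  0.2542] 77
[[0.4605 0.0943 0.0425]
 [0.4784 0.1059 0.0496]
 [0.527  0.152  0.053 ]]
circle ((0.49366509914398193, 0.12664426863193512), 0.034690696746110916)
```

```bash
python3 -m creep '[[[1,0,0.05,3,0,0,0],[1,0,0,3,0,0,0],[1,0,0,1.5,0,0,0],[1,0,0,0,0,0,0],[-1,0,0,0,0,0,0],[-1,0,0,0,0,0,0],[-1,0,0,0,0,0,0],[-1,0,0,0,0,0,0]]]' 60; python3 -m creep '[[[-1,0,0,-1,0,0,0],[-1,0,0,-3,0,0,0],[-1,0,0,-4,0,0,0],[-1,0,0,-4,0,0,0],[-1,4.5,0,0,0,0,0],[-1,4.5,0,0,0,0,0],[-1,4.5,0,0,0,0,0],[-1,4.5,0,0,0,0,0],[-1,4.5,0,0,0,0,0],[-1,4.5,0,0,0,0,0],[-1,0,0,0,0,0,0]]]'; python3 see.py wrist .4995 .0435 .052 .064 .05 w4
```

```text
clock: 34.35
position: [0.4987, -0.3589, 0.1806]
tool_rot: [3.14, 0.001, 1.571]
force: [-4.8, 3.4, 14.2]
grip_width: 0.0669
finger_force: 63.4
clock: 35.72
position: [0.4985, -0.0856, 0.2999]
tool_rot: [3.14, -0.001, 1.576]
force: [-0.1, -0.2, -0.7]
grip_width: 0.0667
finger_force: 69.0
tcp [ 0.4984 -0.0876  0.2997] 3841
[[ 0.4796 -0.0055  0.0541]
 [ 0.4989  0.0419  0.06  ]
 [ 0.5181  0.0593  0.0618]]
circle ((0.49922066926956177, 0.027501186355948448), 0.035543736070394516)
```

View pics/w4.png

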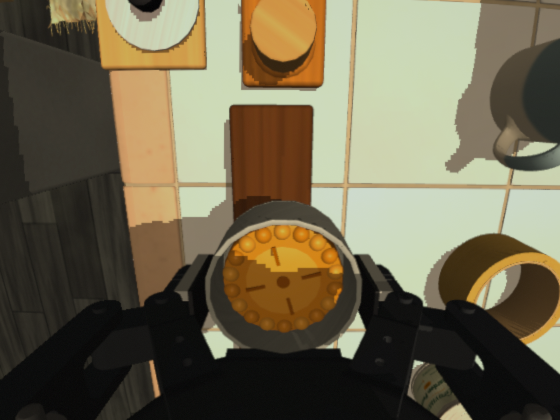

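The wrist view shows the tin level, post 3 at (284,28), and the rack between v=105 and 220. Lowering onto post 3.

```bash
python3 -m creep '[[[-1,4.4,0,0,0,0,0],[-1,4.4,0.05,0,0,0,0],[-1,4.4,0.05,0,0,0,0],[-1,0,0,0,0,0,0],[-1,0,0,3,0,0,0],[-1,0,0,2,0,0,0],[-1,0,0,0,0,0,0]]]'; python3 -m creep '[[[-1,0,0,1,0,0,0],[-1,0,0,1,0,0,0],[-1,0,0,1,0,0,0],[-1,0,0,1,0,0,0],[-1,0,0,1,0,0,0],[-1,0,0,0.3,0,0,0],[-1,0,0,0.1,0,0,0],[-1,0,0,0,0,0,0],[-1,0,0,0,0,0,0]]]'
```

```text
clock: 36.65
position: [0.4992, 0.0418, 0.2481]
tool_rot: [-3.14, 0.001, 1.569]
force: [0.6, 0.3, -1.5]
grip_width: 0.0668
finger_force: 69.5
clock: 37.78
position: [0.4989, 0.0433, 0.1955]
tool_rot: [-3.141, 0.001, 1.571]
force: [-10.7, -1.0, 28.8]
grip_width: 0.0667
finger_force: 72.5
```

```bash
python3 -m creep '[[[1,0,0,0,0,0,0],[1,0,0,0,0,0,0],[1,0,0,0,0,0,0],[1,0,0,-1,0,0,0],[1,0,0,-3,0,0,0],[1,0,0,-4,0,0,0],[1,0,0,-2,0,0,0],[1,-4,0,0,0,0,0],[1,-4,0,0,0,0,0],[1,-2,0,0,0,0,0],[1,0,0,0,0,0,0]]]'
python3 - <<'E'
from h import *
f=grab('wrist'); cv2.imwrite('pics/w5.png',f['image']); P=f['P'];z=P[...,2]
for y in(.0435,.1335,.2235):
    d=np.hypot(P[...,0]-.499,P[...,1]-y)
    t=P[(d<.04)&(z>.074)&(z<.09)]; r=P[(d<.045)&(z>.044)&(z<.052)]
    print(len(t),cv2.minEnclosingCircle(t[:,:2].astype(np.float32)),np.median(t[:,2]),len(r),r.min(0),r.max(0),np.median(r[:,2]))
m=(z>.055)&(z<.064)&(P[...,1]<0.01); q=P[m]; print('rack',len(q),np.percentile(q,[1,50,99],axis=0))
f=grab('top'); P=f['P'];z=P[...,2]; m=(z>.05)&(z<.066)&(P[...,1]<0.01)&(P[...,1]>-.3)&(abs(P[...,0]-.49)<.05);print(np.percentile(P[m],[1,50,99],axis=0))
E
```

```text
clock: 39.15
position: [0.4991, -0.0582, 0.2952]
tool_rot: [3.141, 0.0, 1.568]
force: [-0.0, 1.1, 0.6]
grip_width: 0.0854
finger_force: 0.0
8157 ((0.5003533363342285, 0.04360801726579666), 0.02809014730155468) 0.08248742993388716 640 [0.46579907 0.0100925  0.04435111] [0.53329036 0.05432523 0.05191919] 0.04986915762244584
  return _methods._mean(a, axis=axis, dtype=dtype,
  ret = ret.dtype.type(ret / rcount)
Traceback (most recent call last):
ValueError: zero-size array to reduction operation minimum which has no identity
```

View pics/w5.png

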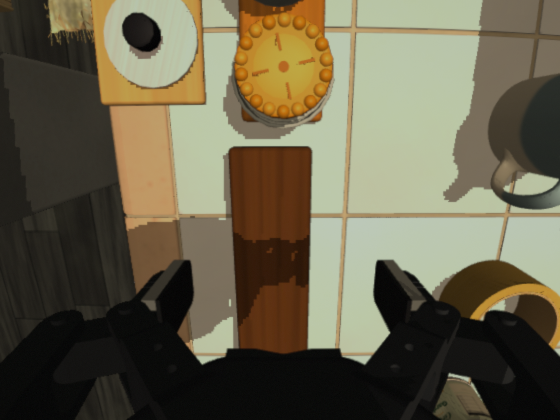

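Tart 3 is up on its post at (283,67), and the rack spans v=147–355. I'll check the stand and rack in the top view.

Run:
```python
from h import *
f=grab('top'); cv2.imwrite('pics/top2.png',cv2.resize(f['image'][165:245,90:360],None,fx=2.9,fy=2.9,interpolation=cv2.INTER_CUBIC)); P=f['P'];z=P[...,2]
for y in(.0435,.1335,.2235):
    d=np.hypot(P[...,0]-.497,P[...,1]-y)
    t=P[(d<.04)&(z>.074)&(z<.09)]; r=P[(d<.05)&(z>.042)&(z<.056)]
    print(len(t),len(r))
    if len(t): print(cv2.minEnclosingCircle(t[:,:2].astype(np.float32)),np.median(t[:,2]))
    if len(r): print(cv2.minEnclosingCircle(r[:,:2].astype(np.float32)),np.median(r[:,2]))
f=grab('wrist');P=f['P'];z=P[...,2]
m=(z>.055)&(z<.064)&(P[...,1]<0.01); q=P[m]; print('rack',len(q),np.percentile(q,[1,50,99],axis=0))
```

```text
0 0
47 3
((0.4917491674423218, 0.1482030302286148), 0.01977732963860035) 0.08277193675750483
((0.47326111793518066, 0.15168558061122894), 0.0040389918722212315) 0.049684343961845845
420 84
((0.499279648065567, 0.22373554110527039), 0.02780301682651043) 0.08216080872208215
((0.4993113577365875, 0.22351504862308502), 0.03374486416578293) 0.04837010831844829
rack 15835 [[ 4.64441618e-01 -1.56798762e-01  5.74201422e-02]
 [ 4.92799272e-01 -6.55231634e-02  6.08638411e-02]
 [ 6.78595206e-01 -2.04553758e-04  6.25457237e-02]]
```

View pics/top2.png

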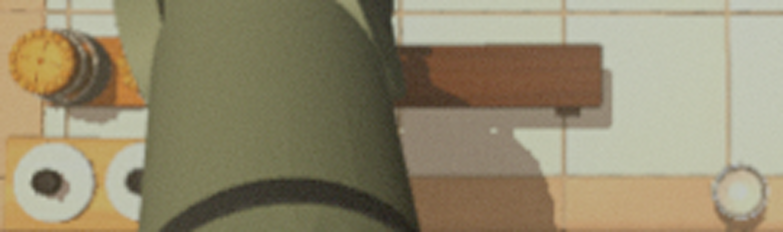

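```bash
python3 - <<'E'
from h import *
f=grab('wrist');P=f['P'];z=P[...,2]
for a,b in((-.05,-.02),(-.08,-.05),(-.11,-.08)):
    m=(z>.055)&(z<.064)&(P[...,1]<b)&(P[...,1]>a)&(abs(P[...,0]-.49)<.045); x=P[m][:,0]; print('rack',len(x),np.percentile(x,[.5,99.5]),np.percentile(x,[.5,99.5]).mean())
m=(z>.055)&(z<.064)&(abs(P[...,0]-.49)<.02); print('y end',np.percentile(P[m&(P[...,1]<.01)][:,1],99.5))
E
python3 -m creep '[[[1,5.1,0,0,0,0,0],[1,5.1,0.1,0,0,0,0],[1,0,0,3,0,0,0],[1,0,0,2.4,0,0,0],[1,0,0,1,0,0,0],[1,0,0,0,0,0,0],[-1,0,0,0,0,0,0],[-1,0,0,0,0,0,0],[-1,0,0,0,0,0,0],[-1,0,0,0,0,0,0],[-1,0,0,0,0,0,0]]]' 35
```

```text
rack 3418 [0.46407107 0.519226  ] 0.491648536285045
rack 3054 [0.46405332 0.51928733] 0.49167032576128267
rack 2728 [0.46413184 0.51941245] 0.49177214721901835
y end -0.0017294825102718743
clock: 40.72
position: [0.5007, 0.0453, 0.232]
tool_rot: [3.139, -0.0, 1.571]
force: [-3.4, 0.3, 16.7]
grip_width: 0.0547
finger_force: 44.5
```

```bash
python3 -m creep '[[[-1,0,0,-1,0,0,0],[-1,0,0,-2,0,0,0],[-1,0,0,-2,0,0,0],[-1,-4,0,0,0,0,0],[-1,-4.2,-0.3,0,0,0,0],[-1,-4.2,-0.3,0,0,0,0],[-1,-4.2,-0.3,0,0,0,0],[-1,-4.2,0,0,0,0,0],[-1,-4.2,0,0,0,0,0],[-1,0,0,0,0,0,0],[-1,0,0,0,0,0,0]]]'; python3 see.py top .497 .0435 .042 .090
```

```text
clock: 42.1
position: [0.4912, -0.2044, 0.2811]
tool_rot: [3.141, -0.0, 1.571]
force: [-0.2, 1.4, -1.5]
grip_width: 0.0551
finger_force: 45.2
tcp [ 0.4914 -0.2039  0.2811] 373
[[ 0.4633 -0.0041  0.0425]
 [ 0.4957  0.0413  0.0581]
 [ 0.5298  0.0744  0.063 ]]
circle ((0.496327668428421, 0.03502887859940529), 0.04160252586007118)
```

Place at TCP z≈0.2325: down 4.9, then release.

```bash
python3 -m creep '[[[-1,0,0,2.5,0,0,0],[-1,0,0,1.8,0,0,0],[-1,0,0,0.4,0,0,0],[-1,0,0,0.2,0,0,0],[-1,0,0,0,0,0,0]]]'
```

```text
clock: 42.78
position: [0.491, -0.2038, 0.233]
tool_rot: [-3.14, 0.0, 1.572]
force: [-14.6, 6.1, 29.9]
grip_width: 0.0546
finger_force: 52.3
```

```bash
python3 -m creep '[[[-1,0,0,-0.1,0,0,0],[0.6,0,0,0,0,0,0],[1,0,0,0,0,0,0],[1,0,0,0,0,0,0],[1,0,0,-1,0,0,0],[1,0,0,-3,0,0,0],[1,0,0,-2,0,0,0],[1,4,0,0,0,0,0],[1,5,0,0,0,0,0],[1,5,0,0,0,0,0],[1,5,0,0,0,0,0],[1,0,0,0,0,0,0]]]'
python3 - <<'E'
from h import *
f=grab('wrist'); cv2.imwrite('pics/w6.png',f['image']);P=f['P'];z=P[...,2]
for y in(.0435,.1335):
    d=np.hypot(P[...,0]-.5,P[...,1]-y)
    t=P[(d<.04)&(z>.074)&(z<.09)]; r=P[(d<.045)&(z>.044)&(z<.052)]
    for q in(t,r):
        if len(q): print(y,len(q),cv2.minEnclosingCircle(q[:,:2].astype(np.float32)),np.median(q[:,2]))
f=grab('top');P=f['P'];z=P[...,2]
d=np.hypot(P[...,0]-.49,P[...,1]+.204);t=P[(d<.04)&(z>.072)&(z<.09)];print(cv2.minEnclosingCircle(t[:,:2].astype(np.float32)),np.median(t[:,2]),len(t))
E
```

```text
clock: 44.28
position: [0.4913, -0.0112, 0.2936]
tool_rot: [3.14, -0.001, 1.576]
force: [-0.2, -0.6, -0.1]
grip_width: 0.0857
finger_force: 0.0
0.0435 1383 ((0.4999203085899353, 0.0434257872402668), 0.03404182195663452) 0.04958649208065047
0.1335 2892 ((0.49986517429351807, 0.12416569888591766), 0.02603243477642536) 0.08230531829422222
0.1335 813 ((0.49634850025177, 0.12861065566539764), 0.033856358379125595) 0.04970872080364386
((0.48885178565979004, -0.20621448755264282), 0.02799879014492035) 0.08267253514344758 396
```

View pics/w6.png

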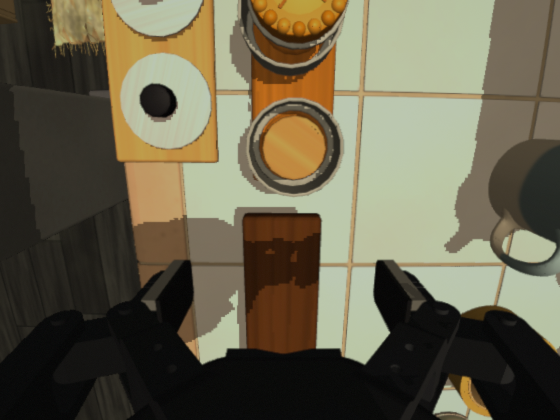

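The wrist view shows empty tin 3 round its post at (294,146), tart 2 up at (297,5), and the lids fine. Now I take tart 2.

```bash
python3 -m creep '[[[1,4.8,0.3,0,0,0,0],[1,4.9,0.3,0,0,0,0],[1,4.9,0.25,0,0,0,0],[1,0,0,3,0,0,0],[1,0,0,2.2,0,0,0],[1,0,0,1,0,0,0],[1,0,0,0,0,0,0],[-1,0,0,0,0,0,0],[-1,0,0,0,0,0,0],[-1,0,0,0,0,0,0],[-1,0,0,0,0,0,0],[-1,0,0,0,0,0,0]]]' 35;python3 -m creep '[[[-1,0,0,-1,0,0,0],[-1,0,0,-2,0,0,0],[-1,0,0,-2,0,0,0],[-1,-4.2,0,0,0,0,0],[-1,-4.3,-0.3,0,0,0,0],[-1,-4.3,-0.3,0,0,0,0],[-1,-4.3,-0.3,0,0,0,0],[-1,-4.3,0,0,0,0,0],[-1,-4.3,0,0,0,0,0],[-1,0,0,0,0,0,0],[-1,0,0,0,0,0,0]]]'
```

```text
clock: 45.88
position: [0.5002, 0.1312, 0.2322]
tool_rot: [3.139, -0.0, 1.571]
force: [-2.8, -2.1, 19.4]
grip_width: 0.0548
finger_force: 49.8
clock: 47.25
position: [0.4908, -0.1254, 0.2811]
tool_rot: [3.141, -0.0, 1.571]
force: [-0.0, 0.1, -0.1]
grip_width: 0.0543
finger_force: 51.5
```

```bash
python3 -m creep '[[[-1,0,0.05,2.5,0,0,0],[-1,0,0,1.8,0,0,0],[-1,0,0,0.3,0,0,0],[-1,0,0,0.15,0,0,0],[-1,0,0,0,0,0,0]]]'; python3 -m creep '[[[0.6,0,0,0,0,0,0],[1,0,0,0,0,0,0],[1,0,0,0,0,0,0],[1,0,0,-1,0,0,0],[1,0,0,-3,0,0,0],[1,0,0,-2,0,0,0],[1,4.7,0,0,0,0,0],[1,4.7,0,0,0,0,0],[1,4.7,0,0,0,0,0],[1,4.7,0.3,0,0,0,0],[1,0,0.4,0,0,0,0],[1,0,0,0,0,0,0]]]'
python3 - <<'E'
from h import *
f=grab('wrist');P=f['P'];z=P[...,2]
for y in(.1335,.2235):
    d=np.hypot(P[...,0]-.5,P[...,1]-y)
    t=P[(d<.04)&(z>.074)&(z<.09)]; r=P[(d<.045)&(z>.044)&(z<.052)]
    for q in(t,r):
        if len(q): print(y,len(q),cv2.minEnclosingCircle(q[:,:2].astype(np.float32)),np.median(q[:,2]))
f=grab('top');P=f['P'];z=P[...,2]
for y in(-.125,-.204):
    d=np.hypot(P[...,0]-.49,P[...,1]-y);t=P[(d<.04)&(z>.072)&(z<.09)];print(y,cv2.minEnclosingCircle(t[:,:2].astype(np.float32)),np.median(t[:,2]),len(t))
E
```

```text
clock: 47.88
position: [0.4914, -0.1257, 0.2336]
tool_rot: [3.141, 0.0, 1.571]
force: [0.4, -0.3, -0.7]
grip_width: 0.0547
finger_force: 51.5
clock: 49.38
position: [0.4984, 0.0618, 0.2935]
tool_rot: [3.141, 0.0, 1.571]
force: [-1.0, -0.2, -0.4]
grip_width: 0.0859
finger_force: 0.0
0.1335 1462 ((0.4964061379432678, 0.12956704199314117), 0.03416058048605919) 0.04959087434200107
0.2235 104 ((0.49967727065086365, 0.1989152431488037), 0.009946874342858791) 0.07667891891894506
0.2235 640 ((0.5001205205917358, 0.20855137705802917), 0.029580943286418915) 0.04953383959030527
-0.125 ((0.4886111319065094, -0.12345824390649796), 0.02799556776881218) 0.0826924169213692 401
-0.204 ((0.48884317278862, -0.20610523223876953), 0.0279015451669693) 0.08250070477711946 394
```

```bash
python3 -m creep '[[[1,5.4,0.1,0,0,0,0],[1,5.4,0.05,0,0,0,0],[1,5.4,0,0,0,0,0],[1,0,0,3,0,0,0],[1,0,0,2.2,0,0,0],[1,0,0,1,0,0,0],[1,0,0,0,0,0,0],[-1,0,0,0,0,0,0],[-1,0,0,0,0,0,0],[-1,0,0,0,0,0,0],[-1,0,0,0,0,0,0],[-1,0,0,0,0,0,0]]]' 35;python3 -m creep '[[[-1,0,0,-1,0,0,0],[-1,0,0,-2,0,0,0],[-1,0,0,-2,0,0,0],[-1,-4.4,0,0,0,0,0],[-1,-4.4,-0.3,0,0,0,0],[-1,-4.5,-0.3,0,0,0,0],[-1,-4.5,-0.2,0,0,0,0],[-1,-4.5,0,0,0,0,0],[-1,-4.5,0,0,0,0,0],[-1,0,0,0,0,0,0],[-1,0,0,0,0,0,0]]]'
```

```text
clock: 50.98
position: [0.4998, 0.2242, 0.2324]
tool_rot: [3.141, -0.0, 1.571]
force: [-4.9, -3.3, 15.1]
grip_width: 0.055
finger_force: 42.5
clock: 52.35
position: [0.4919, -0.0436, 0.2817]
tool_rot: [3.141, -0.0, 1.57]
force: [0.1, 0.4, -2.0]
grip_width: 0.0548
finger_force: 45.4
```

```bash
python3 -m creep '[[[-1,0,0,2.5,0,0,0],[-1,0,0,1.8,0,0,0],[-1,0,0,0.3,0,0,0],[-1,0,0,0.15,0,0,0],[-1,0,0,0,0,0,0]]]'; python3 -m creep '[[[0.6,0,0,0,0,0,0],[1,0,0,0,0,0,0],[1,0,0,0,0,0,0],[1,0,0,-1,0,0,0],[1,0,0,-3,0,0,0],[1,0,0,-4,0,0,0],[1,-5,0,0,0,0,0],[1,-5,0,0,0,0,0],[1,-5,0,0,0,0,0],[1,-5,0,0,0,0,0],[1,-5,0,0,0,0,0],[1,-5,-1,0,0,0,0]]]';  python3 -m creep '[[[1,-5,-3,0,0,0,0],[1,-5,-3,0,0,0,0],[1,-5,-3,0,0,0,0],[1,0,0,0,0,0,0]]]'
python3 - <<'E'
from h import *
f=grab('top');P=f['P'];z=P[...,2]
cv2.imwrite('pics/top3.png',cv2.resize(f['image'][150:260,90:450],None,fx=2.2,fy=2.2,interpolation=cv2.INTER_CUBIC))
for y in(-.044,-.125,-.204):
    d=np.hypot(P[...,0]-.49,P[...,1]-y);t=P[(d<.04)&(z>.072)&(z<.09)];print(y,cv2.minEnclosingCircle(t[:,:2].astype(np.float32)),np.median(t[:,2]),len(t))
for y in(.0435,.13,.2235):
    d=np.hypot(P[...,0]-.497,P[...,1]-y);t=P[(d<.045)&(z>.042)&(z<.054)&(d>.028)];print(y,cv2.minEnclosingCircle(t[:,:2].astype(np.float32)),np.percentile(t[:,2],[5,50,95]),len(t))
E
```

```text
clock: 52.98
position: [0.492, -0.0436, 0.2343]
tool_rot: [3.141, 0.0, 1.571]
force: [0.2, 0.2, -0.1]
grip_width: 0.0549
finger_force: 45.5
clock: 54.48
position: [0.4818, -0.3453, 0.3145]
tool_rot: [3.141, -0.0, 1.571]
force: [0.7, 0.0, 0.0]
grip_width: 0.0855
finger_force: 0.0
clock: 54.98
position: [0.3882, -0.4977, 0.3139]
tool_rot: [-3.14, 0.001, 1.564]
force: [-0.4, 1.0, 0.2]
grip_width: 0.0854
finger_force: 0.0
-0.044 ((0.4891259968280792, -0.0430445671081543), 0.027995897457003593) 0.08281040135470852 404
-0.125 ((0.4887271225452423, -0.12317357212305069), 0.027917856350541115) 0.08276539620720252 400
-0.204 ((0.48866504430770874, -0.20606477558612823), 0.027830928564071655) 0.08280142175646299 394
0.0435 ((0.49757829308509827, 0.042535554617643356), 0.03514411300420761) [0.04305154 0.04902719 0.05215841] 109
0.13 ((0.49352964758872986, 0.12693996727466583), 0.034805696457624435) [0.04300354 0.04858136 0.05217246] 114
0.2235 ((0.5004663467407227, 0.22427622973918915), 0.03493347764015198) [0.04241479 0.04804937 0.05148976] 152
```

View pics/top3.png

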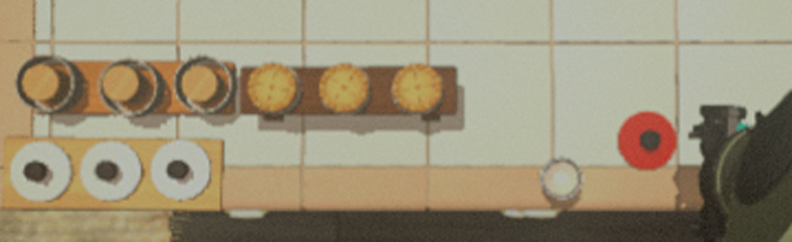

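The final top view shows three lids flat on the board, three upright tins on the stand with rims at about 49 mm, three tarts on the rack with tops at about 82 mm, and the cup upright. Handing in.

```bash
python3 -m creep '[[[1,0,0,0,0,0,0],[1,0,0,0,0,0,0],[1,0,0,0,0,0,0],[1,0,0,0,0,0,0]]]'; python3 -c "
from workcell import bot; print(bot.job_done())"
```

```text
clock: 55.52
position: [0.3921, -0.4935, 0.3137]
tool_rot: [-3.142, -0.0, 1.571]
force: [0.4, 0.8, -0.1]
grip_width: 0.0851
finger_force: 0.0
the job is handed in; nothing more can be done
None
```

I handed the job in at about 56 s: all three tins turned out full, the lids lie knob up on the board, the tins stand upright on the stand, the three tarts are upright on the shelf, and the egg cup and the red and turquoise look-alikes were left alone; no verdict came back.

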